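# Heft the spares boxes and queue the full one on the runway

## Task

One of the three identical closed spares boxes is still full of bronze claw nipples and the other two are nearly empty: heft them in turn from the robot's left to its right, lifting each about 5 cm clear of the counter and setting the nearly empty ones back where they stood. Then put the full box lengthwise between the rails of the steel runway, pushed fully home against the end stop so that the next box will fit in behind it, and let go. Keep the boxes upright, do not drop them, and leave the other things on the counter alone.

Things in the scene. Friction and masses are not known exactly. Their poses are not given: they have to be found in the camera images.
- box_left: Spares box, one of three outwardly identical closed spares boxes: grey plastic, blue snap lid, small black clips on the two ends; 120 mm long (its x axis) x 60 mm wide (y) x 80 mm high (z up), smooth upright sides that can be gripped across the 60 mm width; origin at the centre of its underside. The leftmost of the row as the robot sees it (greatest y).
- box_left_center (a point): Centre of the left box, half-way up (40 mm above its underside), same axes as the box. Its lid stays shut. Which of the three boxes is the full one changes every time and cannot be seen: two are nearly empty and weigh about 195 to 290 g in all, the full one about 540 to 680 g. The contents are loose and may shift a little.
- box_middle: Spares box, one of three outwardly identical closed spares boxes: grey plastic, blue snap lid, small black clips on the two ends; 120 mm long (its x axis) x 60 mm wide (y) x 80 mm high (z up), smooth upright sides that can be gripped across the 60 mm width; origin at the centre of its underside. The middle one of the row.
- box_middle_center (a point): Centre of the middle box, half-way up (40 mm above its underside), same axes as the box. Its lid stays shut. 
- box_right: Spares box, one of three outwardly identical closed spares boxes: grey plastic, blue snap lid, small black clips on the two ends; 120 mm long (its x axis) x 60 mm wide (y) x 80 mm high (z up), smooth upright sides that can be gripped across the 60 mm width; origin at the centre of its underside. The rightmost of the row as the robot sees it (least y), next to the runway.
- box_right_center (a point): Centre of the right box, half-way up (40 mm above its underside), same axes as the box. Its lid stays shut. 
- runway: Fixed low runway of bare stainless sheet on the counter right of the boxes: 285 mm long (its x axis, pointing away from the robot to the closed end), floor 3 mm above the counter, 70 mm clear width between side rails 15 mm high with lips flared outward up to 24 mm high (92 mm wide over the lips); open at the near end, an upright end stop 45 mm high at the far end. Origin: centre of its underside.
- runway_stop (a point): Middle of the end stop's inner face, at the level of the runway floor (3 mm above the counter); x points into the stop along the runway, y across it, z up. It lies 138.5 mm from the runway's origin along x. A box that is fully home has its centre 60 mm short of this point.
- shell_center (a point): Centre of a dented stainless teat-cup shell standing upright on its wide mouth, 57 mm across, 148 mm high. Bystander behind the boxes.
- liner_center (a point): Middle of a worn black rubber liner lying down, 190 mm long (its x axis), 58 mm across its head, 29 mm above the counter. Bystander behind the boxes.
- nipple_center (a point): Middle of a bronze claw nipple, about 80 mm long, 45 mm high, standing on its round flange. Bystander in front of the boxes, on the robot's side.
- claw_lid_center (a point): Centre of a white plastic claw lid lying flat, 100 mm across, 31 mm high. Bystander behind the boxes.
- spanner_mid (a point): Steel spanner lying flat to the right of the runway, 180 mm long (its x axis), 8 mm high; the point is at its middle, at the level of the counter. Bystander.
- brush_mid (a point): Blue-handled brush lying flat at the far left, 200 mm long (its x axis), 20 mm high, bristles grey; the point is near its middle, at the level of the counter. Bystander.
Things that resemble listed ones, but are neither listed nor needed, are in the scene too. Leave any pink look-alike of the box_right alone.

How it is judged:
On the way, in this order (a step that is already met when the one before it is completed fails the run):
1. the left box is lifted at least 30 mm clear of the counter and held up (height (world z) of box_left_center above 0.07 m and contact force between box_left and the fingers above 0.5 N), for 0.25 s.
2. the middle box is lifted at least 30 mm clear of the counter and held up, with the boxes to its left standing down (height (world z) of box_middle_center above 0.07 m and contact force between box_middle and the fingers above 0.5 N and height (world z) of box_left_center below 0.055 m), for 0.25 s.
3. the right box is lifted at least 30 mm clear of the counter and held up, with the boxes to its left standing down (height (world z) of box_right_center above 0.07 m and contact force between box_right and the fingers above 0.5 N and height (world z) of each of box_left_center, box_middle_center below 0.055 m), for 0.25 s.
At the end, for the whole second after the job is handed in: The full (heavy) box stands on the runway floor between the rails, its long side along the runway, its end within about 4 mm of the end stop, upright, released and at rest; the two nearly empty boxes stand upright and at rest on the counter, each within 40 mm of where it started (((contact force between runway and box_left above 4.1 N and x of box_left_center in the frame of runway_stop between -0.0645 and -0.055 m and y of box_left_center in the frame of runway_stop between -0.012 and 0.012 m and z of box_left_center in the frame of runway_stop between 0.036 and 0.044 m and angle between the x axis of box_left and the x axis of runway_stop, either way round below 0.12 rad and angle between each of box_left_center, box_middle_center, box_right_center's own z axis and vertical below 0.06 rad and linear speed of each of box_left, box_middle, box_right below 0.02 m/s and contact force between box_left and the fingers below 0.05 N and distance of each of box_middle_center, box_right_center from where it was at the start of the episode below 0.04 m and height (world z) of each of box_middle_center, box_right_center below 0.046 m) or (contact force between runway and box_middle above 4.1 N and x of box_middle_center in the frame of runway_stop between -0.0645 and -0.055 m and y of box_middle_center in the frame of runway_stop between -0.012 and 0.012 m and z of box_middle_center in the frame of runway_stop between 0.036 and 0.044 m and angle between the x axis of box_middle and the x axis of runway_stop, either way round below 0.12 rad and angle between each of box_middle_center, box_left_center, box_right_center's own z axis and vertical below 0.06 rad and linear speed of each of box_middle, box_left, box_right below 0.02 m/s and contact force between box_middle and the fingers below 0.05 N and distance of each of box_left_center, box_right_center from where it was at the start of the episode below 0.04 m and height (world z) of each of box_left_center, box_right_center below 0.046 m) or (contact force between runway and box_right above 4.1 N and x of box_right_center in the frame of runway_stop between -0.0645 and -0.055 m and y of box_right_center in the frame of runway_stop between -0.012 and 0.012 m and z of box_right_center in the frame of runway_stop between 0.036 and 0.044 m and angle between the x axis of box_right and the x axis of runway_stop, either way round below 0.12 rad and angle between each of box_right_center, box_left_center, box_middle_center's own z axis and vertical below 0.06 rad and linear speed of each of box_right, box_left, box_middle below 0.02 m/s and contact force between box_right and the fingers below 0.05 N and distance of each of box_left_center, box_middle_center from where it was at the start of the episode below 0.04 m and height (world z) of each of box_left_center, box_middle_center below 0.046 m))); the robot touches nothing.
It fails at once if a shell, liner, nipple, claw lid, spanner or brush is shifted by more than 30 mm (distance of any of shell_center, liner_center, nipple_center, claw_lid_center, spanner_mid, brush_mid from where it was at the start of the episode above 0.03 m).
It fails at once if a box is tipped by more than 30 degrees (angle between any of box_left_center, box_middle_center, box_right_center's own z axis and vertical above 0.52 rad).
It fails at once if a box is dropped: it is out of the fingers with its underside more than 30 mm above the counter ((height (world z) of box_left_center above 0.07 m and contact force between box_left and the fingers below 0.02 N) or (height (world z) of box_middle_center above 0.07 m and contact force between box_middle and the fingers below 0.02 N) or (height (world z) of box_right_center above 0.07 m and contact force between box_right and the fingers below 0.02 N)).
It also fails if it takes over 72 s, if anything falls off the work surface, if the arm or the gripper's body presses on something with over 40 N, if the wrist force passes 120 N, or if a joint passes its speed limit or range.

## Robot

A 6-joint arm with a two-finger parallel gripper is mounted at the origin on the work surface. World frame = base frame: x ahead of the robot, y to its left, z up, the work surface at z = 0. Lengths are in m, angles in rad, forces in N, time in s.
With the tool pointing down it reaches from about 0.25 to 0.725 m from the base axis. Payload 4 kg.
Tool frame: the origin (TCP) lies on the centre line of the jaws, within the pads' length; the fingertips stand 14 mm ahead of it and the grasp point (between the pads) lies 5 mm behind it; z points along the fingers, x is the direction in which the jaws open and shut, and the axes are right-handed (so a half turn about z gives the same grasp; the last joint's range is limited). The gripper opens to 85 mm and grips with 20 to 120 N. Pads are 22 mm wide; open, the fingers measure 114 mm over their backs; the gripper's body (76 mm by 85 mm) begins 54 mm behind the grasp point. The pads swing forward as they close: fully open they stand 13 mm farther back than shut.
Start: joints at [1.132, 0.241, 0.005, 1.335, 0, 1.571], TCP at [0.212, 0.453, 0.245] pointing down, gripper open.
Joint ranges: [-2.72, 2.72], [-1.05, 1.87], [-1.09, 1.28], [-1.99, 2.15], [-1.42, 1.44], [-3.14, 3.14]. Speed limits (rad/s): [2.79, 2.79, 3.14, 3.14, 3.14, 3.14].

## Interface

Orientations are given as a unit quaternion [x, y, z, w].
In Python, from workcell import bot gives the robot as it stands.
- The arm moves only by the tool play_rows, never from a script. Its argument "motion" is a list of rows, each an object with "fingers": the closure, from -1 (fully open) to 1 (shut), so that 0 is half open; "translation": the shift along the tool's x, y, z in cm, a list of three; "roll": the turn about the tool's z in degrees. A call has 1 to 20 rows; each row is the pose to reach, as a shift and turn from the pose commanded when the call began, along the tool's axes at that moment; what a row does not reach only later rows make up. A row lasts 1/12 s, in which the tool goes at most 41.7 mm and 7.16 degrees, less where a joint would pass 70% of its speed; a pose out of reach is approached as far as the arm can. A call with a gripper value outside its range is refused whole. The fingers move at their own pace and stop on an object; the grip force is fixed at half the most. Time passes only in rows, so rows that repeat a pose let the fingers close. It gives the time, the measured TCP pose, the force and the opening at its end, in the units of the state.
- bot.get_obs(): the state, without advancing time (a new reading comes with each control period).
- bot.camera(name): name is "scene" or "top" or "wrist"; returns a dict with "pixels" (480x640x3 uint8, red, green, blue), "intrinsics" (3x3 intrinsics, pixels), "k1" (the pictures are not rectified: a ray, as slopes to the right and down, at radius r is drawn at 1 + k1 r^2 times it, then the intrinsics apply), "world_to_cam" (4x4, takes a point from world to camera coordinates). Camera axes: x right, y down, z forward; pixel columns grow to the right and rows downward; lengths in m; the calibration is good to about 2 mm. A picture is of the moment at which its call begins. There is no depth.
- bot.job_done(): hands the job in, once; it reports no verdict.
The state is a dict: "clock": time; "joint_pos": joint angles; "joint_vel": joint speeds; "tau": joint torques, N m; "eef_pos": TCP position; "tool_rot": TCP orientation; "ft_force": force on the tool from outside, world axes, zero at the start; "ft_torque": the same for the moment, N m; "grip_width": finger opening in m.
Only numpy, scipy, OpenCV 4.12 (cv2) and the standard library are available. Lean on these libraries where they do the work, as an engineer would, in place of code of your own. Each camera call takes 0.05 s, during which the arm holds its last target. There are 200 camera calls.

## Working session

There is one attempt and no reset: what is moved stays moved. The work goes in short steps, Python scripts to look and compute and a tool call to move; the robot and the scene stay as the last step left them, time stands still between calls to the robot, and variables do not carry over. Pictures are saved under pics/ and viewed, about 8 in all and at most 12, crops included, and the job is handed in when it is done.

Besides the shell and the picture viewer there is one more tool, called after "Call:" by a JSON object that holds its "method" and its "body". play_rows: Moves the arm, as the interface text tells. Its arguments: {"type":"object","properties":{"motion":{"type":"array","items":{"type":"object","properties":{"fingers":{"type":"number"},"translation":{"type":"array","items":{"type":"number"}},"roll":{"type":"number"}}}}},"required":["motion"]}

```bash
mkdir -p pics; cat > h.py <<'E'
import numpy as np, cv2
from workcell import bot
def cam(n,save=None):
    c=bot.camera(n)
    if save: cv2.imwrite('pics/'+save,c['pixels'][:,:,::-1])
    return c
def ray(c,uv,z):
    K=np.array(c['intrinsics']);T=np.array(c['world_to_cam'])
    uv=np.atleast_2d(np.array(uv,float))
    p=cv2.undistortPoints(uv.reshape(-1,1,2),K,np.array([c['k1'],0,0,0.]),None,None,None,) .reshape(-1,2)
    d=np.c_[p,np.ones(len(p))]@T[:3,:3]; o=-T[:3,:3].T@T[:3,3]
    return o+d*((z-o[2])/d[:,2])[:,None]
def proj(c,P):
    T=np.array(c['world_to_cam']);P=np.atleast_2d(np.array(P,float))
    q,_=cv2.projectPoints(P,cv2.Rodrigues(T[:3,:3])[0],T[:3,3],np.array(c['intrinsics']),np.array([c['k1'],0,0,0.]))
    return q.reshape(-1,2)
E
python3 - <<'E'
from h import *
np.set_printoptions(precision=4,suppress=True)
o=bot.get_obs();print(o)
for n in('top','scene'):
    c=cam(n,n+'0.png');print(n,c['k1'],c['intrinsics'],c['world_to_cam'])
    if n=='top':
        hsv=cv2.cvtColor(c['pixels'],cv2.COLOR_RGB2HSV)
        m=cv2.inRange(hsv,(95,90,40),(130,255,255))
        for k in cv2.findContours(m,cv2.RETR_EXTERNAL,cv2.CHAIN_APPROX_NONE)[0]:
            if cv2.contourArea(k)>150: 
                r=cv2.minAreaRect(k);print(cv2.contourArea(k),r,ray(c,r[0],0.08)); print(ray(c,cv2.boxPoints(r),.08)[:,:2].tolist())
E
```

```text
{'clock': 0.0, 'joint_pos': array([1.132 , 0.2414, 0.0037, 1.3352, 0.    , 1.5709]), 'joint_vel': array([ 0.0015, -0.0001,  0.0022, -0.0006, -0.0006,  0.0004]), 'tau': array([ -0.0011, -37.2319,  25.2407,   0.017 ,   0.0001,  -0.    ]), 'eef_pos': array([0.2121, 0.4521, 0.2444]), 'tool_rot': array([ 0.8441,  0.5363, -0.0009,  0.0006]), 'ft_force': array([ 0.1948,  0.2016, -0.1901]), 'ft_torque': array([-0.0112, -0.0686,  0.0191]), 'grip_width': 0.08513513916836277}
top -0.10256719829538971 [[502.538    0.     318.0838]
 [  0.     502.538  238.8196]
 [  0.       0.       1.    ]] [[-0.0195 -0.9996 -0.0181  0.0235]
 [-0.9954  0.0211 -0.0938  0.5683]
 [ 0.0941  0.0162 -0.9954  1.0631]
 [ 0.      0.      0.      1.    ]]
792.5 ((365.03851318359375, 346.6922912597656), (18.63102912902832, 46.0872917175293), 78.69007110595703) [[ 0.3418 -0.08    0.08  ]]
[[0.3520964195145836, -0.030615392010839917], [0.36839170613441713, -0.12289532516088142], [0.331337775432172, -0.12935135626978475], [0.31510937657567517, -0.03722528973363633]]
306.0 ((131.4219207763672, 313.50823974609375), (43.49652862
[... 1016 characters left out ...]
, [0.5723597174578183, -0.07178744440630445], [0.4523298087296541, -0.09567495751402705], [0.43994154560005433, -0.03505497141052795]]
1709.5 ((285.3316955566406, 253.78536987304688), (30.451562881469727, 59.50626754760742), 12.094757080078125) [[0.5341 0.0791 0.08  ]]
[[0.4816978467847276, 0.12338401824658415], [0.6015820006553781, 0.09622116954946468], [0.586910996553089, 0.03464781711984003], [0.4675200634168124, 0.06230543478129127]]
scene -0.15870638224061415 [[538.4976   0.     322.0359]
 [  0.     538.4976 236.5169]
 [  0.       0.       1.    ]] [[-0.8601  0.5097  0.0223  0.4812]
 [ 0.3346  0.5966 -0.7295 -0.1371]
 [-0.3851 -0.6199 -0.6837  1.5923]
 [ 0.      0.      0.      1.    ]]
```

View pics/top0.png

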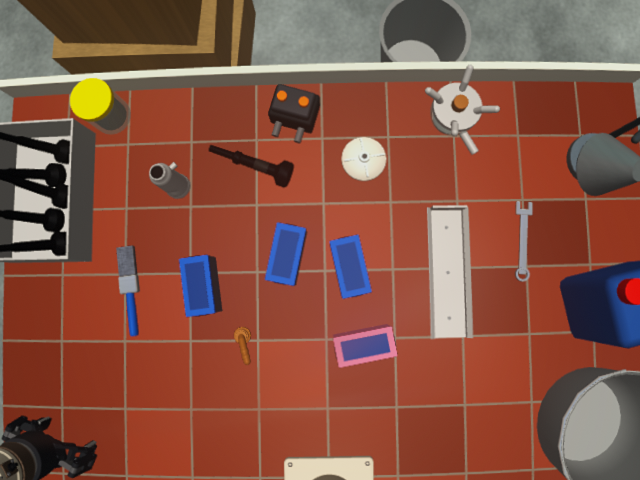

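View pics/scene0.png

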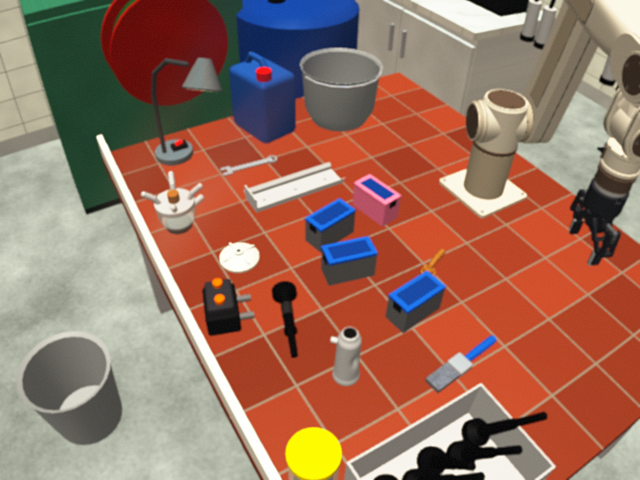

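The top view shows three grey boxes with blue lids at px (197,285), (285,254) and (350,266). The pink-rimmed look-alike is at (365,347), and I'll leave it alone. The runway is at (449,271) with its stop at the top (far) end. Next I'll measure the runway and confirm which box is the right one in an enlarged crop.

```bash
cat >> h.py <<'E'
def go(target,ang,c0=None):
    """shift (cm, tool axes) and roll (deg) from measured pose to world target with tool x at world angle ang (deg)"""
    from scipy.spatial.transform import Rotation as R
    o=bot.get_obs();r=R.from_quat(o['tool_rot']).as_matrix()
    d=r.T@(np.array(target)-o['eef_pos'])*100
    a=np.degrees(np.arctan2(r[1,0],r[0,0])); roll=(a-ang+180)%360-180
    print('t',o['clock'],'pos',o['eef_pos'].round(4),'ang',a.round(2),'tilt',r[:,2].round(3),'F',o['ft_force'].round(2),'w',round(o['grip_width'],4),'q',o['joint_pos'].round(2))
    print('-> shift cm',d.round(2),'roll',roll.round(2))
E
python3 - <<'E'
from h import *
c=cam('top');im=c['pixels'][:,:,::-1]
cv2.imwrite('pics/crop1.png',cv2.resize(im[195:375,260:500],None,fx=3.2,fy=3.2,interpolation=cv2.INTER_CUBIC))
hsv=cv2.cvtColor(c['pixels'],cv2.COLOR_RGB2HSV)
m=cv2.inRange(hsv,(0,0,90),(180,70,255));m[:, :415]=0;m[:,485:]=0;m[:195]=0;m[350:]=0
k=max(cv2.findContours(m,cv2.RETR_EXTERNAL,cv2.CHAIN_APPROX_NONE)[0],key=cv2.contourArea)
r=cv2.minAreaRect(k);print(r,cv2.boundingRect(k));b=cv2.boxPoints(r)
for z in(.003,.024,.045):print(z,ray(c,b,z)[:,:2].round(4).tolist())
go((.4723,.2635,.20),97)
E
```

```text
((451.83868408203125, 271.209228515625), (132.5718231201172, 47.035823822021484), 88.53119659423828) (427, 205, 51, 134)
0.003 [[0.6405, -0.2316], [0.6412, -0.338], [0.3474, -0.3325], [0.3477, -0.2283]]
0.024 [[0.6372, -0.2273], [0.6379, -0.3317], [0.3496, -0.3263], [0.35, -0.2241]]
0.045 [[0.6339, -0.2231], [0.6346, -0.3254], [0.3519, -0.3201], [0.3522, -0.2199]]
t 0.15 pos [0.2122 0.4522 0.2446] ang 64.86 tilt [-0.001 -0.001 -1.   ] F [-0.68  0.92  0.25] w 0.0851 q [1.13 0.24 0.   1.34 0.   1.57]
-> shift cm [-6.03 31.56  4.47] roll -32.14
```

View pics/crop1.png

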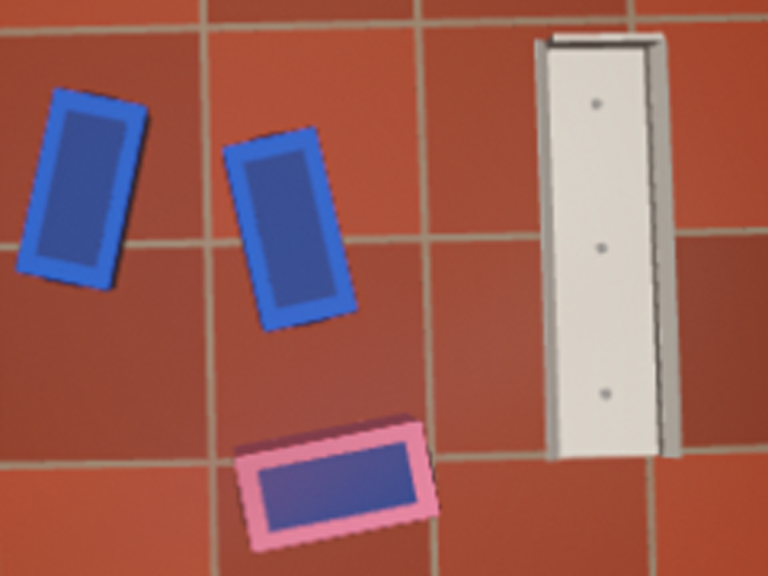

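The crop confirms that the right box is the grey-sided, all-blue one at crop (290,228). The pink-rimmed one at (337,486) is the look-alike. The runway holes lie at crop (596,104), (601,248) and (606,394). I'll move above the left box now.

Call:
{"method": "play_rows", "body": {"motion": [{"translation":[-6.0,31.6,4.5],"roll":-32,"fingers":-1},{"translation":[-6.0,31.6,4.5],"roll":-32,"fingers":-1},{"translation":[-6.0,31.6,4.5],"roll":-32,"fingers":-1},{"translation":[-6.0,31.6,4.5],"roll":-32,"fingers":-1},{"translation":[-6.0,31.6,4.5],"roll":-32,"fingers":-1},{"translation":[-6.0,31.6,4.5],"roll":-32,"fingers":-1},{"translation":[-6.0,31.6,4.5],"roll":-32,"fingers":-1},{"translation":[-6.0,31.6,4.5],"roll":-32,"fingers":-1},{"translation":[-6.0,31.6,4.5],"roll":-32,"fingers":-1},{"translation":[-6.0,31.6,4.5],"roll":-32,"fingers":-1},{"translation":[-6.0,31.6,4.5],"roll":-32,"fingers":-1},{"translation":[-6.0,31.6,4.5],"roll":-32,"fingers":-1}]}}

```text
clock: 1.15
eef_pos: [0.4723, 0.2643, 0.2001]
tool_rot: [0.663, 0.748, -0.0, -0.0]
ft_force: [0.6, -0.5, -0.0]
grip_width: 0.0857
```

```bash
python3 - <<'E'
from h import *
c=cam('wrist','w1.png')
hsv=cv2.cvtColor(c['pixels'],cv2.COLOR_RGB2HSV)
m=cv2.inRange(hsv,(95,90,40),(130,255,255))
for k in cv2.findContours(m,cv2.RETR_EXTERNAL,cv2.CHAIN_APPROX_NONE)[0]:
    if cv2.contourArea(k)>1500:
        r=cv2.minAreaRect(k);b=ray(c,cv2.boxPoints(r),.08)[:,:2];print(r,b.mean(0),b.round(4).tolist())
t=cam('top')
print('holes',ray(t,[(446.3,227.5),(447.8,272.5),(449.4,318.1)],.003)[:,:2])
print('near floor edge',ray(t,[(434.4,337.8),(465.9,337.2)],.003)[:,:2],'stop',ray(t,[(433,209.5),(460,209.5)],.003)[:,:2])
print('lips z24',ray(t,[(427.2,207.5),(431.3,338.4),(467.8,207.5),(472.8,337.8)],.024)[:,:2])
go((.4723,.2635,.045),97)
E
```

```text
((44.76142883300781, 276.1775207519531), (100.66207122802734, 164.73056030273438), 10.50802230834961) [0.53211702 0.08196808] [[0.5938, 0.0268], [0.4653, 0.0671], [0.4701, 0.1317], [0.5992, 0.1024]]
((317.5, 222.5), (179.0, 101.0), 90.0) [0.47067702 0.26635777] [[0.414, 0.2289], [0.4067, 0.2892], [0.5268, 0.3086], [0.5352, 0.2388]]
((534.1946411132812, 152.267578125), (27.605379104614258, 127.52540588378906), 8.972625732421875) [0.40679902 0.39351622] [[0.4449, 0.3888], [0.3683, 0.3803], [0.3684, 0.3974], [0.4456, 0.4076]]
holes [[ 0.59022169 -0.27363877]
 [ 0.49018281 -0.27275242]
 [ 0.39008898 -0.27253599]]
near floor edge [[ 0.34807484 -0.23796266]
 [ 0.34738823 -0.30768675]] stop [[ 0.63126372 -0.24554335]
 [ 0.63010003 -0.30643869]]
lips z24 [[ 0.63281115 -0.22840726]
 [ 0.34921237 -0.22682615]
 [ 0.63110868 -0.31831439]
 [ 0.34789733 -0.31698053]]
t 1.25 pos [0.472  0.265  0.2005] ang 96.97 tilt [-0.  0. -1.] F [ 0.14  0.87 -0.83] w 0.0854 q [0.51 0.34 0.03 1.26 0.   0.39]
-> shift cm [-0.15  0.02 15.55] roll -0.03
```

View pics/w1.png

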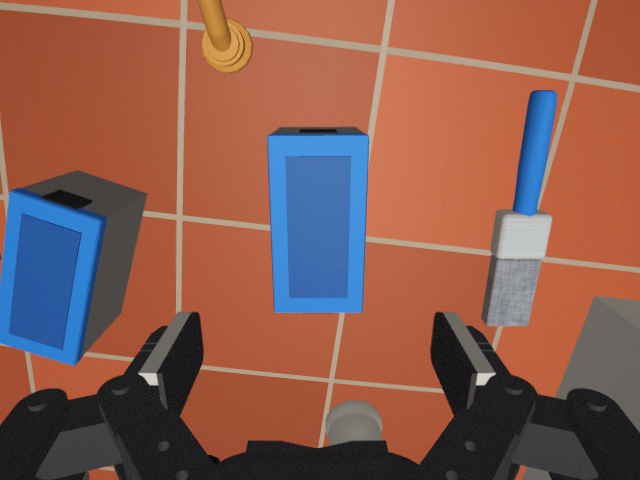

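The wrist view shows the left box centred between the jaws at px (318,222), with the brush and nipple well clear. I'll descend and grip it.

Call:
{"method": "play_rows", "body": {"motion": [{"translation":[0,0,4],"roll":0,"fingers":-1},{"translation":[0,0,8],"roll":0,"fingers":-1},{"translation":[0,0,12],"roll":0,"fingers":-1},{"translation":[0,0,14],"roll":0,"fingers":-1},{"translation":[0,0,15.5],"roll":0,"fingers":-1},{"translation":[0,0,15.5],"roll":0,"fingers":-1},{"translation":[0,0,15.5],"roll":0,"fingers":0.6},{"translation":[0,0,15.5],"roll":0,"fingers":0.6},{"translation":[0,0,15.5],"roll":0,"fingers":0.6},{"translation":[0,0,15.5],"roll":0,"fingers":0.6},{"translation":[0,0,15.5],"roll":0,"fingers":0.6},{"translation":[0,0,15.5],"roll":0,"fingers":0.6},{"translation":[0,0,15.5],"roll":0,"fingers":0.6},{"translation":[0,0,15.5],"roll":0,"fingers":0.6}]}}

```text
clock: 2.42
eef_pos: [0.4741, 0.2651, 0.0472]
tool_rot: [0.663, 0.748, 0.002, 0.0]
ft_force: [-0.9, 1.7, 6.2]
grip_width: 0.0591
```

Call:
{"method": "play_rows", "body": {"motion": [{"translation":[0,0,-1],"roll":0,"fingers":0.6},{"translation":[0,0,-2],"roll":0,"fingers":0.6},{"translation":[0,0,-3],"roll":0,"fingers":0.6},{"translation":[0,0,-4],"roll":0,"fingers":0.6},{"translation":[0,0,-5],"roll":0,"fingers":0.6},{"translation":[0,0,-5],"roll":0,"fingers":0.6},{"translation":[0,0,-5],"roll":0,"fingers":0.6},{"translation":[0,0,-5],"roll":0,"fingers":0.6},{"translation":[0,0,-5],"roll":0,"fingers":0.6},{"translation":[0,0,-5],"roll":0,"fingers":0.6},{"translation":[0,0,-5],"roll":0,"fingers":0.6},{"translation":[0,0,-5],"roll":0,"fingers":0.6}]}}

```text
clock: 3.42
eef_pos: [0.4727, 0.2639, 0.0949]
tool_rot: [0.664, 0.748, -0.0, -0.0]
ft_force: [-0.3, -0.3, -3.0]
grip_width: 0.0591
```

```bash
cat >> h.py <<'E'
def heft(n=6):
    F=[];q=[]
    for i in range(n):
        bot.camera('wrist');o=bot.get_obs();F.append(o['ft_force']);q.append(o['tau'][:4])
    print('F',np.mean(F,0).round(2),'sd',np.std(F,0).round(2),'tau',np.mean(q,0).round(2))
E
python3 -c "
from h import *
heft();go((0,0,0),97)"
```

```text
F [ 0.01  0.33 -2.44] sd [0.4  0.4  0.42] tau [-0.000e+00 -4.445e+01  2.293e+01  1.000e-02]
t 3.7167 pos [0.473  0.2641 0.0953] ang 96.86 tilt [ 0. -0. -1.] F [ 0.2   0.86 -2.57] w 0.0594 q [ 0.51  0.43 -0.13  1.01 -0.    0.39]
-> shift cm [-20.57 -50.12   9.53] roll -0.14
```

The left box reads 2.4 N (about 250 g), so it is nearly empty. I'll set it back, release and rise.

Call:
{"method": "play_rows", "body": {"motion": [{"translation":[0,0,2],"roll":0,"fingers":0.6},{"translation":[0,0,3.5],"roll":0,"fingers":0.6},{"translation":[0,0,4.4],"roll":0,"fingers":0.6},{"translation":[0,0,4.8],"roll":0,"fingers":0.6},{"translation":[0,0,4.9],"roll":0,"fingers":0.6},{"translation":[0,0,4.9],"roll":0,"fingers":0.6},{"translation":[0,0,4.9],"roll":0,"fingers":0.2},{"translation":[0,0,4.9],"roll":0,"fingers":-0.3},{"translation":[0,0,4.9],"roll":0,"fingers":-1},{"translation":[0,0,4.9],"roll":0,"fingers":-1},{"translation":[0,0,4.9],"roll":0,"fingers":-1},{"translation":[0,0,4.9],"roll":0,"fingers":-1},{"translation":[0,0,3],"roll":0,"fingers":-1},{"translation":[0,0,0],"roll":0,"fingers":-1},{"translation":[0,0,-4],"roll":0,"fingers":-1},{"translation":[0,0,-8],"roll":0,"fingers":-1},{"translation":[0,0,-10.5],"roll":0,"fingers":-1},{"translation":[0,0,-10.5],"roll":0,"fingers":-1}]}}

```text
clock: 5.22
eef_pos: [0.4765, 0.266, 0.2073]
tool_rot: [0.664, 0.748, 0.006, 0.002]
ft_force: [0.9, 0.9, 0.1]
grip_width: 0.0854
```

```bash
python3 -c "
from h import *
go((.533,.080,.20),77.2)"
```

```text
t 5.2167 pos [0.4765 0.266  0.2073] ang 96.86 tilt [ 0.011  0.006 -1.   ] F [0.95 0.92 0.13] w 0.0854 q [0.51 0.34 0.04 1.26 0.   0.39]
-> shift cm [-19.15   3.38   0.67] roll 19.66
```

Call:
{"method": "play_rows", "body": {"motion": [{"translation":[-19.1,3.8,0],"roll":19.7,"fingers":-1},{"translation":[-19.1,3.8,0],"roll":19.7,"fingers":-1},{"translation":[-19.1,3.8,0],"roll":19.7,"fingers":-1},{"translation":[-19.1,3.8,0],"roll":19.7,"fingers":-1},{"translation":[-19.1,3.8,0],"roll":19.7,"fingers":-1},{"translation":[-19.1,3.8,0],"roll":19.7,"fingers":-1},{"translation":[-19.1,3.8,0],"roll":19.7,"fingers":-1},{"translation":[-19.1,3.8,0],"roll":19.7,"fingers":-1},{"translation":[-19.1,3.8,0],"roll":19.7,"fingers":-1}]}}

```text
clock: 5.97
eef_pos: [0.5331, 0.08, 0.2]
tool_rot: [0.781, 0.624, -0.0, -0.0]
ft_force: [0.2, 0.1, 0.4]
grip_width: 0.0854
```

```bash
cat >> h.py <<'E'
def lids(n,amin,save=None):
    c=cam(n,save);hsv=cv2.cvtColor(c['pixels'],cv2.COLOR_RGB2HSV)
    m=cv2.inRange(hsv,(95,90,40),(130,255,255))
    for k in cv2.findContours(m,cv2.RETR_EXTERNAL,cv2.CHAIN_APPROX_NONE)[0]:
        if amin<cv2.contourArea(k):
            w=ray(c,k.reshape(-1,2),.08)[:,:2].astype(np.float32);r=cv2.minAreaRect(w)
            print(n,'px',np.round(cv2.minAreaRect(k)[0]),'centre',np.round(r[0],4),'size',np.round(r[1],3),'ang',round(r[2],1))
    return c
E
python3 -c "
from h import *
lids('wrist',4000,'w2.png');lids('top',1000)
go((.533,.080,.20),77.2)"
```

```text
wrist px [318. 224.] centre [0.5328 0.0823] size [0.061 0.121] ang 77.2
wrist px [110. 230.] centre [ 0.5045 -0.0489] size [0.122 0.065] ang 11.6
wrist px [582.  90.] centre [0.4775 0.2616] size [0.109 0.064] ang 5.3
top px [600. 304.] centre [ 0.4153 -0.5778] size [0.175 0.18 ] ang 86.6
top px [350. 266.] centre [ 0.5061 -0.0532] size [0.122 0.062] ang 11.5
t 6.0667 pos [0.5332 0.0803 0.2002] ang 77.29 tilt [-0.  0. -1.] F [ 0.5  -0.32 -0.48] w 0.0852 q [0.15 0.34 0.02 1.25 0.   0.37]
-> shift cm [-0.03 -0.01  0.02] roll 0.09
```

The middle box is centred under the jaws. I'll descend, grip and lift.

Call:
{"method": "play_rows", "body": {"motion": [{"translation":[0.1,0,4],"roll":0,"fingers":-1},{"translation":[0.1,0,8],"roll":0,"fingers":-1},{"translation":[0.1,0,12],"roll":0,"fingers":-1},{"translation":[0.1,0,14.5],"roll":0,"fingers":-1},{"translation":[0.1,0,15.3],"roll":0,"fingers":-1},{"translation":[0.1,0,15.3],"roll":0,"fingers":-1},{"translation":[0.1,0,15.3],"roll":0,"fingers":0.6},{"translation":[0.1,0,15.3],"roll":0,"fingers":0.6},{"translation":[0.1,0,15.3],"roll":0,"fingers":0.6},{"translation":[0.1,0,15.3],"roll":0,"fingers":0.6},{"translation":[0.1,0,15.3],"roll":0,"fingers":0.6},{"translation":[0.1,0,15.3],"roll":0,"fingers":0.6},{"translation":[0.1,0,15.3],"roll":0,"fingers":0.6},{"translation":[0.1,0,15.3],"roll":0,"fingers":0.6}]}}

```text
clock: 7.23
eef_pos: [0.536, 0.0804, 0.0499]
tool_rot: [0.782, 0.624, 0.002, 0.001]
ft_force: [0.4, 0.2, 6.8]
grip_width: 0.0596
```

Call:
{"method": "play_rows", "body": {"motion": [{"translation":[0,0,-1],"roll":0,"fingers":0.6},{"translation":[0,0,-2],"roll":0,"fingers":0.6},{"translation":[0,0,-3],"roll":0,"fingers":0.6},{"translation":[0,0,-4],"roll":0,"fingers":0.6},{"translation":[0,0,-5],"roll":0,"fingers":0.6},{"translation":[0,0,-5],"roll":0,"fingers":0.6},{"translation":[0,0,-5],"roll":0,"fingers":0.6},{"translation":[0,0,-5],"roll":0,"fingers":0.6},{"translation":[0,0,-5],"roll":0,"fingers":0.6},{"translation":[0,0,-5],"roll":0,"fingers":0.6},{"translation":[0,0,-5],"roll":0,"fingers":0.6},{"translation":[0,0,-5],"roll":0,"fingers":0.6}]}}

```text
clock: 8.23
eef_pos: [0.5335, 0.0799, 0.0968]
tool_rot: [0.782, 0.624, -0.0, -0.0]
ft_force: [-0.7, -0.1, -2.4]
grip_width: 0.0591
```

```bash
python3 -c "
from h import *
heft();go((.533,.080,.20),77.2)"
```

```text
F [ 0.05  0.49 -1.76] sd [0.42 0.68 0.4 ] tau [ 0.000e+00 -4.396e+01  2.280e+01  1.000e-02]
t 8.5333 pos [0.5338 0.0799 0.0973] ang 77.16 tilt [-0. -0. -1.] F [-0.31  1.67 -1.52] w 0.0595 q [ 0.15  0.43 -0.13  1.01 -0.    0.37]
-> shift cm [-1.000e-02 -8.000e-02 -1.027e+01] roll -0.04
```

The middle box reads 1.8 N (about 200 g), so it is also nearly empty. I'll set it down and go above the right box.

Call:
{"method": "play_rows", "body": {"motion": [{"translation":[0,0,2],"roll":0,"fingers":0.6},{"translation":[0,0,3.5],"roll":0,"fingers":0.6},{"translation":[0,0,4.4],"roll":0,"fingers":0.6},{"translation":[0,0,4.8],"roll":0,"fingers":0.6},{"translation":[0,0,4.9],"roll":0,"fingers":0.6},{"translation":[0,0,4.9],"roll":0,"fingers":0.6},{"translation":[0,0,4.9],"roll":0,"fingers":0.2},{"translation":[0,0,4.9],"roll":0,"fingers":-0.3},{"translation":[0,0,4.9],"roll":0,"fingers":-1},{"translation":[0,0,4.9],"roll":0,"fingers":-1},{"translation":[0,0,4.9],"roll":0,"fingers":-1},{"translation":[0,0,4.9],"roll":0,"fingers":-1},{"translation":[0,0,3],"roll":0,"fingers":-1},{"translation":[0,0,0],"roll":0,"fingers":-1},{"translation":[0,0,-4],"roll":0,"fingers":-1},{"translation":[0,0,-8],"roll":0,"fingers":-1},{"translation":[0,0,-10.3],"roll":0,"fingers":-1},{"translation":[0,0,-10.3],"roll":0,"fingers":-1}]}}

```text
clock: 10.03
eef_pos: [0.5376, 0.0805, 0.2069]
tool_rot: [0.782, 0.624, 0.005, 0.003]
ft_force: [0.1, 0.6, 0.4]
grip_width: 0.0852
```

Call:
{"method": "play_rows", "body": {"motion": [{"translation":[-13.6,0.3,0],"roll":-24.2,"fingers":-1},{"translation":[-13.6,0.3,0],"roll":-24.2,"fingers":-1},{"translation":[-13.6,0.3,0],"roll":-24.2,"fingers":-1},{"translation":[-13.6,0.3,0],"roll":-24.2,"fingers":-1},{"translation":[-13.6,0.3,0],"roll":-24.2,"fingers":-1},{"translation":[-13.6,0.3,0],"roll":-24.2,"fingers":-1},{"translation":[-13.6,0.3,0],"roll":-24.2,"fingers":-1},{"translation":[-13.6,0.3,0],"roll":-24.2,"fingers":-1}]}}

```text
clock: 10.7
eef_pos: [0.5066, -0.0524, 0.1999]
tool_rot: [0.633, 0.774, 0.0, -0.0]
ft_force: [-0.3, 0.7, 0.4]
grip_width: 0.0854
```

```bash
python3 -c "
from h import *
lids('wrist',4000,'w3.png');lids('top',1000,'top3.png')
go((.5055,-.0525,.20),101.4)"
```

```text
wrist px [497. 295.] centre [0.5296 0.0794] size [0.066 0.122] ang 77.2
wrist px [316. 222.] centre [ 0.5045 -0.0514] size [0.121 0.061] ang 11.6
top px [600. 304.] centre [ 0.4164 -0.5779] size [0.175 0.182] ang 86.5
top px [197. 286.] centre [0.4717 0.2623] size [0.122 0.063] ang 6.9
top px [285. 255.] centre [0.5316 0.0792] size [0.062 0.123] ang 77.2
t 10.8 pos [ 0.5067 -0.0522  0.2001] ang 101.44 tilt [-0.  0. -1.] F [0.03 0.26 0.12] w 0.0856 q [-0.1   0.28 -0.06  1.23  0.   -0.3 ]
-> shift cm [-0.   -0.12  0.01] roll 0.04
```

View pics/w3.png

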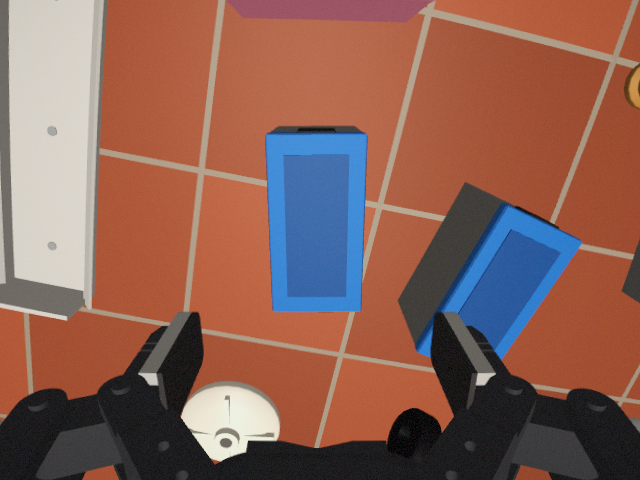

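The right box is centred at px (316,222), and the left and middle boxes are back where they stood, within 3 mm. I'll grip and lift.

Call:
{"method": "play_rows", "body": {"motion": [{"translation":[0,-0.1,4],"roll":0,"fingers":-1},{"translation":[0,-0.1,8],"roll":0,"fingers":-1},{"translation":[0,-0.1,12],"roll":0,"fingers":-1},{"translation":[0,-0.1,14.5],"roll":0,"fingers":-1},{"translation":[0,-0.1,15.3],"roll":0,"fingers":-1},{"translation":[0,-0.1,15.3],"roll":0,"fingers":-1},{"translation":[0,-0.1,15.3],"roll":0,"fingers":0.6},{"translation":[0,-0.1,15.3],"roll":0,"fingers":0.6},{"translation":[0,-0.1,15.3],"roll":0,"fingers":0.6},{"translation":[0,-0.1,15.3],"roll":0,"fingers":0.6},{"translation":[0,-0.1,15.3],"roll":0,"fingers":0.6},{"translation":[0,-0.1,15.3],"roll":0,"fingers":0.6},{"translation":[0,-0.1,15.3],"roll":0,"fingers":0.6},{"translation":[0,-0.1,15.3],"roll":0,"fingers":0.6}]}}

```text
clock: 11.97
eef_pos: [0.5077, -0.0532, 0.0497]
tool_rot: [0.633, 0.774, 0.002, 0.002]
ft_force: [-0.3, 3.1, 7.0]
grip_width: 0.0592
```

Call:
{"method": "play_rows", "body": {"motion": [{"translation":[0,0,-1],"roll":0,"fingers":0.6},{"translation":[0,0,-2],"roll":0,"fingers":0.6},{"translation":[0,0,-3],"roll":0,"fingers":0.6},{"translation":[0,0,-4],"roll":0,"fingers":0.6},{"translation":[0,0,-5],"roll":0,"fingers":0.6},{"translation":[0,0,-5],"roll":0,"fingers":0.6},{"translation":[0,0,-5],"roll":0,"fingers":0.6},{"translation":[0,0,-5],"roll":0,"fingers":0.6},{"translation":[0,0,-5],"roll":0,"fingers":0.6},{"translation":[0,0,-5],"roll":0,"fingers":0.6},{"translation":[0,0,-5],"roll":0,"fingers":0.6},{"translation":[0,0,-5],"roll":0,"fingers":0.6}]}}

```text
clock: 12.97
eef_pos: [0.5052, -0.0535, 0.0969]
tool_rot: [0.634, 0.774, -0.0, -0.0]
ft_force: [0.7, 0.5, -6.2]
grip_width: 0.0594
```

```bash
python3 -c "
from h import *
heft();go((.555,-.2733,.10),89.7)
c=lids('wrist',4000)"
```

```text
F [-0.08 -0.18 -6.27] sd [0.26 0.6  0.27] tau [-0.000e+00 -4.302e+01  2.370e+01  2.000e-02]
t 13.2667 pos [ 0.5055 -0.0535  0.0973] ang 101.36 tilt [ 0. -0. -1.] F [-0.33 -0.36 -6.19] w 0.0595 q [-0.11  0.37 -0.22  0.98 -0.   -0.3 ]
-> shift cm [-22.52   0.52  -0.27] roll 11.66
wrist px [614. 354.] centre [0.5139 0.0719] size [0.103 0.049] ang 27.4
wrist px [316. 315.] centre [ 0.5164 -0.0497] size [0.133 0.091] ang 11.4
```

The right box reads 6.3 N (about 640 g), so it is the full one. I'll carry it over the runway, 15 mm short of home, and look.

Call:
{"method": "play_rows", "body": {"motion": [{"translation":[-2,0,-1.5],"roll":1,"fingers":0.6},{"translation":[-5,0.1,-1.5],"roll":3,"fingers":0.6},{"translation":[-8,0.2,-1.5],"roll":5,"fingers":0.6},{"translation":[-11,0.3,-1.5],"roll":7,"fingers":0.6},{"translation":[-14,0.4,-1.5],"roll":9,"fingers":0.6},{"translation":[-17,0.5,-1.5],"roll":10,"fingers":0.6},{"translation":[-20,0.5,-1.5],"roll":11,"fingers":0.6},{"translation":[-22,0.5,-1.5],"roll":11.7,"fingers":0.6},{"translation":[-22.5,0.5,-1.5],"roll":11.7,"fingers":0.6},{"translation":[-22.5,0.5,-1.5],"roll":11.7,"fingers":0.6},{"translation":[-22.5,0.5,-1.5],"roll":11.7,"fingers":0.6},{"translation":[-22.5,0.5,-1.5],"roll":11.7,"fingers":0.6},{"translation":[-22.5,0.5,-1.5],"roll":11.7,"fingers":0.6}]}}

```text
clock: 14.4
eef_pos: [0.5544, -0.2716, 0.1122]
tool_rot: [0.709, 0.706, -0.0, -0.001]
ft_force: [0.6, -0.1, -6.4]
grip_width: 0.0596
```

```bash
python3 - <<'E'
from h import *
go((.555,-.2733,.05),89.7)
c=cam('wrist','w4.png')
# expected runway corners and hole line in this view
P=[(x,y,z) for x in(.348,.630) for y,z in((-.238,.003),(-.308,.003),(-.227,.024),(-.319,.024))]+[(.390,-.2725,.003)]
print(proj(c,P).round(0).tolist())
E
```

```text
t 14.4 pos [ 0.5544 -0.2716  0.1122] ang 89.76 tilt [-0.001  0.001 -1.   ] F [ 0.59 -0.12 -6.41] w 0.0596 q [-0.46  0.55  0.12  1.14  0.   -0.45]
-> shift cm [-0.17  0.06  6.22] roll 0.06
[[381.0, -167.0], [236.0, -166.0], [413.0, -195.0], [203.0, -193.0], [364.0, 341.0], [262.0, 341.0], [385.0, 359.0], [240.0, 360.0], [310.0, -70.0]]
```

View pics/w4.png

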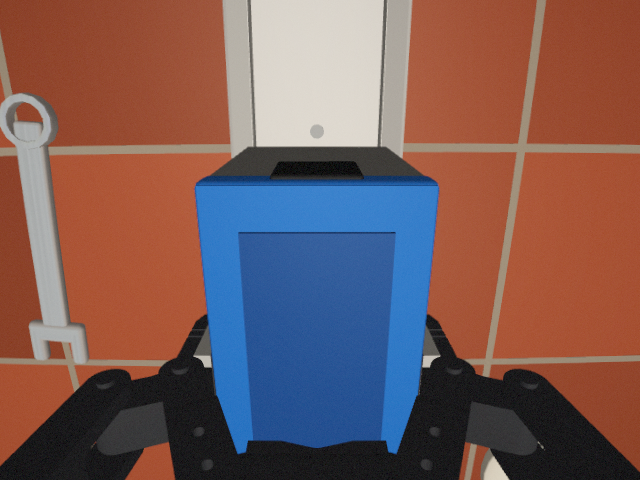

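The wrist view shows the box square over the runway. The rail feet at row 130 are at columns ~253 and ~382, the hole is at (317,131), and the box end corners are at (198,183) and (437,183). I'll compare the box and runway centre lines in this one view.

```bash
python3 - <<'E'
from h import *
c=cam('wrist')
o=bot.get_obs();print(o['eef_pos'],o['ft_force'])
print('box end',ray(c,[(198,183),(437,183)],.08+o['eef_pos'][2]-.047).round(4).tolist())
print('hole',ray(c,[(317,131)],.003).round(4),'rail feet',ray(c,[(254,130),(382,130)],.003).round(4).tolist(),'lips',ray(c,[(224,5),(411,5)],.024).round(4).tolist())
E
```

```text
[ 0.55471751 -0.27189898  0.1124731 ] [-0.41830231  0.94668401 -5.09801602]
box end [[0.4912, -0.2985, 0.1455], [0.4915, -0.241, 0.1455]]
hole [[ 0.4904 -0.2696  0.003 ]] rail feet [[0.4896, -0.3058, 0.003], [0.4899, -0.2323, 0.003]] lips [[0.4287, -0.3143, 0.024], [0.4291, -0.224, 0.024]]
```

Seen from the wrist, the box and runway centre lines agree within about 1 mm. I'll lower straight down, going slowly near the floor.

Call:
{"method": "play_rows", "body": {"motion": [{"translation":[0,0,1],"roll":0,"fingers":0.6},{"translation":[0,0,2],"roll":0,"fingers":0.6},{"translation":[0,0,3],"roll":0,"fingers":0.6},{"translation":[0,0,4],"roll":0,"fingers":0.6},{"translation":[0,0,4.6],"roll":0,"fingers":0.6},{"translation":[0,0,5.1],"roll":0,"fingers":0.6},{"translation":[0,0,5.5],"roll":0,"fingers":0.6},{"translation":[0,0,5.8],"roll":0,"fingers":0.6},{"translation":[0,0,5.9],"roll":0,"fingers":0.6},{"translation":[0,0,5.9],"roll":0,"fingers":0.6},{"translation":[0,0,5.9],"roll":0,"fingers":0.6},{"translation":[0,0,5.9],"roll":0,"fingers":0.6}]}}

```text
clock: 15.5
eef_pos: [0.5551, -0.2734, 0.0538]
tool_rot: [0.709, 0.705, 0.0, 0.001]
ft_force: [0.2, -0.0, -5.3]
grip_width: 0.0594
```

```bash
python3 -c "
from h import *
heft(3);go((.570,-.2719,.05),89.7)"
```

```text
F [-0.1   0.04 -6.19] sd [0.33 0.11 0.37] tau [-0.000e+00 -5.461e+01  2.423e+01  1.000e-02]
t 15.65 pos [ 0.5549 -0.2732  0.0536] ang 89.66 tilt [ 0.001 -0.    -1.   ] F [-0.3  -0.05 -6.71] w 0.0599 q [-0.46  0.61  0.05  1.01  0.   -0.45]
-> shift cm [0.14 1.51 0.36] roll -0.04
```

Call:
{"method": "play_rows", "body": {"motion": [{"translation":[0,0,0.1],"roll":0,"fingers":0.6},{"translation":[0,0,0.2],"roll":0,"fingers":0.6},{"translation":[0,0,0.3],"roll":0,"fingers":0.6},{"translation":[0,0,0.3],"roll":0,"fingers":0.6},{"translation":[0,0.3,0.3],"roll":0,"fingers":0.6},{"translation":[0,0.6,0.3],"roll":0,"fingers":0.6},{"translation":[0,0.9,0.3],"roll":0,"fingers":0.6},{"translation":[0,1.1,0.3],"roll":0,"fingers":0.6},{"translation":[0,1.2,0.3],"roll":0,"fingers":0.6},{"translation":[0,1.2,0.3],"roll":0,"fingers":0.6},{"translation":[0,1.2,0.3],"roll":0,"fingers":0.6}]}}

```text
clock: 16.57
eef_pos: [0.566, -0.2741, 0.0529]
tool_rot: [0.709, 0.705, -0.001, 0.001]
ft_force: [-7.5, 0.7, 8.7]
grip_width: 0.0592
```

```bash
python3 -c "
from h import *
heft(3);go((.570,-.2719,.05),89.7)"
```

```text
F [-7.35 -0.15  7.88] sd [0.18 0.27 0.07] tau [  2.1  -47.78  23.39  -2.4 ]
t 16.7167 pos [ 0.566  -0.2742  0.0529] ang 89.61 tilt [ 0.    -0.002 -1.   ] F [-7.31  0.21  7.79] w 0.0592 q [-0.45  0.63  0.08  1.02 -0.   -0.44]
-> shift cm [0.23 0.4  0.29] roll -0.09
```

The box is on the floor (normal force about 14 N including its weight), and the 7 N sideways could be just drag. I'll ease the pressure and push on toward the stop.

Call:
{"method": "play_rows", "body": {"motion": [{"translation":[0,0,-0.1],"roll":0,"fingers":0.6},{"translation":[0,0.1,-0.2],"roll":0,"fingers":0.6},{"translation":[0,0.2,-0.2],"roll":0,"fingers":0.6},{"translation":[0,0.3,-0.2],"roll":0,"fingers":0.6},{"translation":[0,0.4,-0.2],"roll":0,"fingers":0.6},{"translation":[0,0.4,-0.2],"roll":0,"fingers":0.6},{"translation":[0,0.4,-0.2],"roll":0,"fingers":0.6}]}}

```text
clock: 17.3
eef_pos: [0.57, -0.2735, 0.053]
tool_rot: [0.709, 0.705, -0.001, -0.0]
ft_force: [-6.3, -0.0, 4.2]
grip_width: 0.0595
```

```bash
python3 -c "
from h import *
heft(3);go((.570,-.2719,.05),89.7)"
```

```text
F [-5.99  0.14  3.35] sd [0.53 0.08 0.25] tau [  1.7  -50.66  24.11  -1.84]
t 17.45 pos [ 0.57   -0.2735  0.053 ] ang 89.63 tilt [-0.001 -0.001 -1.   ] F [-5.83  0.12  3.67] w 0.0591 q [-0.45  0.63  0.1   1.03 -0.   -0.44]
-> shift cm [ 0.16 -0.    0.3 ] roll -0.07
```

It moved freely, so it's still only drag. I'll push further until it stalls.

Call:
{"method": "play_rows", "body": {"motion": [{"translation":[0,0.1,0],"roll":0,"fingers":0.6},{"translation":[0,0.2,0],"roll":0,"fingers":0.6},{"translation":[0,0.3,0],"roll":0,"fingers":0.6},{"translation":[0,0.3,0],"roll":0,"fingers":0.6},{"translation":[0,0.3,0],"roll":0,"fingers":0.6}]}}

```text
clock: 17.87
eef_pos: [0.5711, -0.2735, 0.0531]
tool_rot: [0.71, 0.705, -0.002, -0.002]
ft_force: [-11.9, -0.1, 7.0]
grip_width: 0.059
```

```bash
python3 -c "
from h import *
heft(3);go((.570,-.2719,.05),89.7)"
```

```text
F [-11.2    0.2    7.57] sd [0.34 0.74 0.61] tau [  2.93 -49.08  25.56  -3.53]
t 18.0167 pos [ 0.571  -0.2735  0.0531] ang 89.6 tilt [-0.005 -0.    -1.   ] F [-11.25   0.07   7.7 ] w 0.0594 q [-0.45  0.64  0.1   1.04 -0.   -0.44]
-> shift cm [ 0.16 -0.1   0.31] roll -0.1
```

It moved 1 mm of the 3 mm commanded and the force rose, so that looks like the stop. One more nudge should confirm it.

Call:
{"method": "play_rows", "body": {"motion": [{"translation":[0,0.2,-0.05],"roll":0,"fingers":0.6},{"translation":[0,0.4,-0.1],"roll":0,"fingers":0.6},{"translation":[0,0.4,-0.1],"roll":0,"fingers":0.6},{"translation":[0,0.4,-0.1],"roll":0,"fingers":0.6}]}}

```text
clock: 18.35
eef_pos: [0.5712, -0.2734, 0.0534]
tool_rot: [0.71, 0.704, -0.004, -0.005]
ft_force: [-20.7, -0.2, 11.7]
grip_width: 0.0594
```

```bash
python3 -c "
from h import *
heft(2);go((.570,-.2719,.05),89.7)
c=cam('top');s=cam('scene')
a=cv2.resize(c['pixels'][185:365,400:500],None,fx=3.2,fy=3.2,interpolation=2)
p=proj(s,[(.57,-.273,.04)])[0].astype(int);b=cv2.resize(s['pixels'][p[1]-75:p[1]+75,p[0]-75:p[0]+75],(480,480),interpolation=2)
b=cv2.copyMakeBorder(b,0,96,0,0,0);cv2.imwrite('pics/chk.png',np.hstack([a,b])[:,:,::-1])
"
```

```text
F [-20.13   0.83  10.84] sd [0.12 0.16 0.1 ] tau [  5.3  -48.08  28.66  -6.31]
t 18.45 pos [ 0.5711 -0.2734  0.0534] ang 89.55 tilt [-0.013  0.    -1.   ] F [-20.01   0.66  10.94] w 0.0593 q [-0.44  0.64  0.11  1.05 -0.01 -0.44]
-> shift cm [ 0.15 -0.11  0.34] roll -0.15
```

View pics/chk.png

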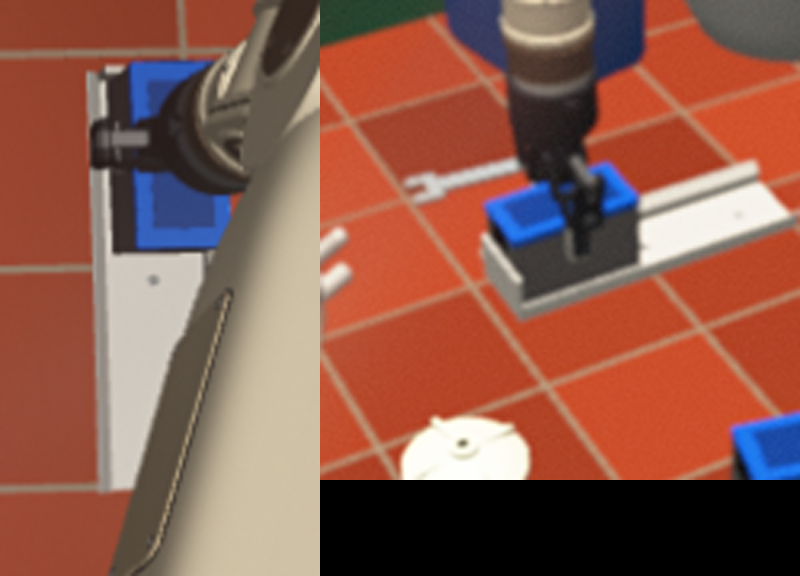

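The box is against the stop: TCP x held at 0.571 while the force rose to 20 N, and the pictures show its end at the stop plate, between the rails. I'll relax the push, release gently and rise.

Call:
{"method": "play_rows", "body": {"motion": [{"translation":[0,-0.2,0.1],"roll":0,"fingers":0.6},{"translation":[0,-0.4,0.1],"roll":0,"fingers":0.6},{"translation":[0,-0.4,0.1],"roll":0,"fingers":0.6},{"translation":[0,-0.4,0.1],"roll":0,"fingers":0.3},{"translation":[0,-0.4,0.1],"roll":0,"fingers":0},{"translation":[0,-0.4,0.1],"roll":0,"fingers":-0.4},{"translation":[0,-0.4,0.1],"roll":0,"fingers":-1},{"translation":[0,-0.4,0.1],"roll":0,"fingers":-1},{"translation":[0,-0.4,0.1],"roll":0,"fingers":-1},{"translation":[0,-0.4,0.1],"roll":0,"fingers":-1},{"translation":[0,-0.4,-1],"roll":0,"fingers":-1},{"translation":[0,-0.4,-3],"roll":0,"fingers":-1},{"translation":[0,-0.4,-6],"roll":0,"fingers":-1},{"translation":[0,-0.4,-10],"roll":0,"fingers":-1},{"translation":[0,-0.4,-14],"roll":0,"fingers":-1},{"translation":[0,-0.4,-15],"roll":0,"fingers":-1},{"translation":[0,-0.4,-15],"roll":0,"fingers":-1}]}}

```text
clock: 19.97
eef_pos: [0.5766, -0.2744, 0.2099]
tool_rot: [0.709, 0.705, 0.002, 0.005]
ft_force: [0.3, -0.7, -0.1]
grip_width: 0.0853
```

Call:
{"method": "play_rows", "body": {"motion": [{"translation":[4,-4,0],"roll":0,"fingers":-1},{"translation":[8,-8,0],"roll":0,"fingers":-1},{"translation":[11,-11,0],"roll":0,"fingers":-1},{"translation":[14,-14,0],"roll":0,"fingers":-1},{"translation":[17,-17,0],"roll":0,"fingers":-1},{"translation":[20,-20,0],"roll":0,"fingers":-1},{"translation":[20,-20,0],"roll":0,"fingers":-1},{"translation":[20,-20,0],"roll":0,"fingers":-1},{"translation":[20,-20,0],"roll":0,"fingers":-1}]}}

```text
clock: 20.72
eef_pos: [0.3733, -0.0709, 0.2029]
tool_rot: [0.708, 0.706, -0.0, -0.0]
ft_force: [-0.1, -0.5, -0.3]
grip_width: 0.0855
```

```bash
python3 -c "
from h import *
go((.570,-.2719,.05),89.7)
c=lids('top',1000);s=cam('scene')
a=cv2.resize(c['pixels'][185:365,160:500],(800,424),interpolation=2)
p=proj(s,[(.57,-.273,.04)])[0].astype(int);b=s['pixels'][p[1]-44:p[1]+44,p[0]-200:p[0]+200] if p[0]>200 else s['pixels'][p[1]-44:p[1]+44,0:400]
cv2.imwrite('pics/fin.png',np.vstack([a,cv2.resize(b,(800,176),interpolation=2)])[:,:,::-1])
"
```

```text
t 20.7167 pos [ 0.3733 -0.0709  0.2029] ang 89.79 tilt [-0.001  0.    -1.   ] F [-0.09 -0.46 -0.33] w 0.0855 q [-0.19  0.03 -0.36  1.19 -0.   -0.18]
-> shift cm [-20.03  19.76  15.27] roll 0.09
top px [600. 304.] centre [ 0.4153 -0.5778] size [0.175 0.18 ] ang 86.6
top px [198. 286.] centre [0.4717 0.2623] size [0.122 0.063] ang 7.0
top px [285. 255.] centre [0.5316 0.0791] size [0.063 0.123] ang 77.2
top px [455. 233.] centre [ 0.5693 -0.2737] size [0.063 0.123] ang 89.7
```

View pics/fin.png

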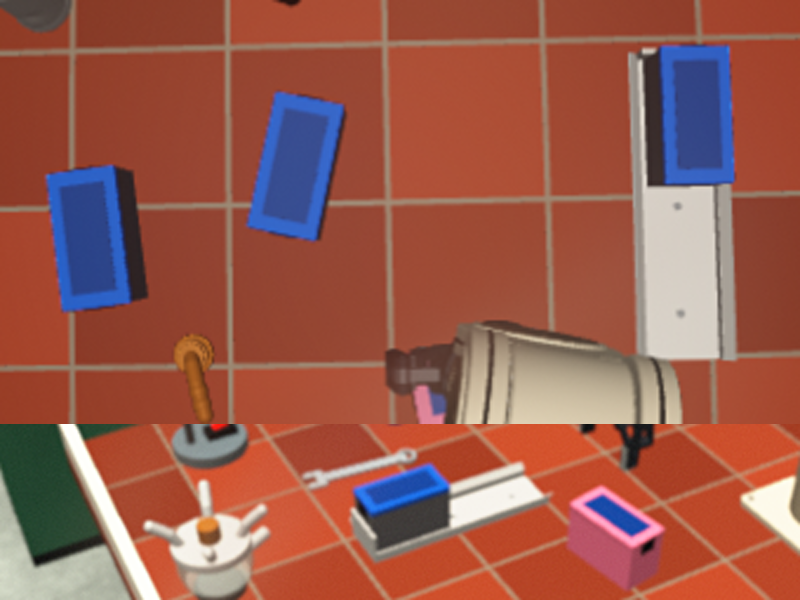

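The pictures show the box flat on the runway floor between the rails at the stop, in line with the runway. The left and middle boxes stand where they did and the arm touches nothing, so I'm handing in.

```bash
python3 -c "
from h import *
print(bot.job_done())"
```

```text
the job is handed in; nothing more can be done
None
```

The full box was the right one. It now stands on the runway against the end stop, released, and the job is handed in. No verdict was reported.

- **Hefting:** I lifted each box about 5 cm, from left to right. The left box read 2.4 N (about 250 g), the middle 1.8 N (about 200 g) and the right 6.3 N (about 640 g). I set the left and middle boxes back down where they had stood.
- **Placing:** I lowered the right box between the rails and pushed it in until the tool stalled at x = 0.571 m, with the force rising to 20 N. Then I let go and moved the arm clear.
- **Last checks:** The top camera puts the runway box at (0.569, -0.274), in line with the runway to within about 0.5°. The left and middle boxes are within about 3 mm of where they started. The nipple and spanner look undisturbed; I did not measure the bystanders' positions again.
- **Disagreement:** The wrist and top cameras differed by about 3 mm on the runway's centre line. I aligned the box to the runway in the wrist view alone, and it went in without jamming. The top view put the stop at x = 0.629 to 0.631, which matches the stall position to about 2 mm.

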